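# Slide the slate price board out over the end of the display ledge

## Task

With the fingers only, push the slate price board back so that it sits square against the ledge's raised lip, and slide it along the ledge towards the end where the amber bottle stands until about a third of its length sticks out past that end, so that its edge can be taken from below later. Only push it: do not pick it up, tip it or let it fall, and leave both bottles and the flower pot where they stand.

Things in the scene. Friction and masses are not known exactly. Their poses are not given: they have to be found in the camera images.
- ledge: Fixed low wooden display ledge, 180 (x) x 360 (y) mm, flat top 80 mm above the table. Origin: table level under its centre. Its y axis runs along its length, its two open ends are at y = +180 and y = -180 mm. A raised lip of darker wood, 12 mm thick and standing 14 mm above the top, runs the whole length of its +x side (inner face at x = +78 mm); the -x side and both ends are open. Turned up to 0.25 rad about the vertical.
- board: Loose flat slate board, near black with a thin chalk frame and no writing, 100 (x) x 150 (y) x 8 (z) mm, 0.22 to 0.45 kg, lying flat on the ledge, its long side roughly along the ledge (up to 0.15 rad askew) and 20 to 34 mm short of the lip at its middle. Origin: centre of its underside. It slides with ordinary friction, stays where it is left and would tip off the end if half of its length stuck out. Against the lip its origin is at x = +28 mm in the ledge's frame.
- amber_bottle: Bystander: upright amber (orange-yellow) bottle with a paper label and black cap, 64 mm across, 200 mm high, standing on the table some 120 mm beyond one end of the ledge. Origin: centre of its underside. It marks the end to slide towards: ledge frame y about +300 or -300 mm.
- wine_bottle: Bystander: the same bottle in dark red, standing beyond the other end of the ledge. Origin: centre of its underside.
- flower_pot: Bystander: terracotta pot of yellow flowers, 84 mm across, 110 mm high, on the table behind the lip side of the ledge. Origin: centre of its underside.
Mind the look-alikes: they are no part of the job. Of the things like the board, leave any that is brown or white; of the rest the larger one is meant.

How it is judged (in metres and radians):
At the end, for the whole second after the job is handed in: The board lies flat and still on the ledge, within 8 mm of touching the lip (at its middle) and within 0.08 rad of square to it, and sticks out 35 to 65 mm past the end on the amber bottle's side; both bottles and the flower pot are within 15 mm of their starts (((y of amber_bottle in the frame of ledge above 0.2 m and y of board in the frame of ledge between 0.14 and 0.17 m) or (y of amber_bottle in the frame of ledge below -0.2 m and y of board in the frame of ledge between -0.17 and -0.14 m)) and x of board in the frame of ledge above 0.02 m and angle between the x axis of board and the x axis of ledge, either way round below 0.08 rad and angle between board's own z axis and vertical below 0.05 rad and z of board in the frame of ledge between 0.076 and 0.084 m and linear speed of board below 0.01 m/s and distance of each of amber_bottle, wine_bottle, flower_pot from where it was at the start of the episode below 0.015 m).
It fails at once if the board is lifted (more than 12 mm above the ledge top) or falls off the ledge (z of board in the frame of ledge above 0.092 m or z of board in the frame of ledge below 0.068 m).
It fails at once if the board is tipped by more than 0.15 rad (angle between board's own z axis and vertical above 0.15 rad).
It fails at once if the arm or the gripper's body, rather than the fingers, pushes the board (contact force between the arm and board above 2 N).
It fails at once if a bottle or the flower pot is moved by more than 20 mm or tipped by more than 0.2 rad (distance of any of amber_bottle, wine_bottle, flower_pot from where it was at the start of the episode above 0.02 m or angle between any of amber_bottle, wine_bottle, flower_pot's own z axis and vertical above 0.2 rad).
It also fails if it takes over 51 s, if anything falls off the work surface, if the arm or the gripper's body presses on something with over 40 N, if the wrist force passes 120 N, or if a joint passes its speed limit or range.

## Robot

A 6-joint arm with a two-finger parallel gripper is mounted at the origin on the work surface. World frame = base frame: x ahead of the robot, y to its left, z up, the work surface at z = 0. Lengths are in mm, angles in rad, forces in N, time in s.
With the tool pointing down it reaches from about 400 to 825 mm from the base axis. Payload 7 kg.
Tool frame: the origin (TCP) lies on the centre line of the jaws, within the pads' length; the fingertips stand 11 mm ahead of it and the grasp point (between the pads) lies 8 mm behind it (tip_extent is the distance from the TCP to the fingertips, in mm); z points along the fingers, x is the direction in which the jaws open and shut, and the axes are right-handed (so a half turn about z gives the same grasp; the last joint's range is limited). The gripper opens to 85 mm and grips with 20 to 120 N. Pads are 22 mm wide; open, the fingers measure 114 mm over their backs; the gripper's body (76 mm by 85 mm) begins 54 mm behind the grasp point. The pads swing forward as they close: fully open they stand 13 mm farther back than shut.
Start: joints at [1.485, 0.359, 0.012, 0, -1.224, -0.288], TCP at [246.487, 628.363, 242.302] pointing down, gripper open.
Joint ranges: [-3.07, 3.07], [-1.43, 2.12], [-1.02, 1.25], [-3.03, 1.67], [-3.05, -0], [-3.03, 3.03]. Speed limits (rad/s): [2.39, 2.39, 3.01, 3.14, 3.14, 3.14].

## Interface

Orientations are given as [roll, pitch, yaw] about the fixed x, y, z axes, in that order (R = Rz(yaw) Ry(pitch) Rx(roll)).
In Python, from plant import * gives the robot as it stands. Calls block until the motion is done:
- movep(position, orientation): joint-space move of the TCP to a pose.
- move_straight(position, orientation=None, velocity=150, stop_force=None): straight line of the TCP; orientation=None keeps the orientation; velocity is the mean speed in mm/s. With stop_force (N) it stops when the force on the tool has changed by that much, and returns True; else False.
- movej(angles): joint-space move.
- grip(opening, effort=None): opening from 0.0 (shut) to 1.0 (fully open); effort is the grip in N (None keeps the last); returns when the fingers have stopped.
- hold(seconds).
- inverse_kinematics(position, orientation): joint angles nearest the present ones, or None.
- read_state(): the state.
- camera(name): name is "scene" or "top" or "wrist"; returns the picture (480x640x3 uint8, red, green, blue); there is no depth.
- get_calibration(name): a dict with "K" (3x3 intrinsics, pixels), "world_from_camera" (4x4, takes a point from camera to world coordinates). Camera axes: x right, y down, z forward; pixel columns grow to the right and rows downward; lengths in mm; the calibration is good to about 2 mm. A picture is of the moment at which its call begins: read the wrist's pose just before it. get_calibration takes no time and is no camera call; for the wrist camera it gives the pose at the moment of the call.
A pose or a line that the arm cannot do raises PlanningError and nothing moves.
- sign_off(): hands the job in, once; it reports no verdict.
Trained networks look in the newest picture that a camera, given by its name, has taken for a name from the list of things; names that differ only in an ending like _2 or _b are one class to them, and where a whole thing is asked for, a point or a joint stands for the part that bears it (a point fixed in the world has none). Each returns a list of dicts, best first, with "conf" (0 to 1); they miss things now and then, are a little off and sometimes report something else, mostly with a low value. They report only what shows in the picture. A call takes as long as a camera call. They do not tell look-alikes from the thing itself.
- look_for(target, camera): "pixel" ([column, row] in pixels, amid what is visible of it).
- cut_out(target, camera): "mask" (480x640 bool, what is visible of it) and "pixel" ([column, row] in pixels, amid what is visible of it).
- tip_of(target, camera): "pixel" ([column, row] in pixels: a listed point, or the origin of a listed thing).
The state is a dict: "t": time; "qpos": joint angles; "qvel": joint speeds; "effort": joint torques, N m; "tcp_pos": TCP position; "orientation": TCP orientation; "ft_force": force on the tool from outside, world axes, zero at the start; "torque": the same for the moment, N m; "gripper_width": opening from 0.0 (shut) to 1.0 (fully open).
Only numpy, scipy, OpenCV 4.12 (cv2) and the standard library are available. Lean on these libraries where they do the work, as an engineer would, in place of code of your own. Each camera call takes 0.05 s, during which the arm holds its last target.

## Working session

There is one attempt and no reset: what is moved stays moved. The work goes in short steps, each a Python script; the robot and the scene stay as the last script left them, time stands still between calls to the robot, and variables do not carry over. Pictures are saved under pics/ and viewed, and the job is handed in when it is done.

```bash
mkdir -p pics; ls; python3 - <<'E'
from plant import *
import cv2
for n in ["scene","top"]:
    im=camera(n); cv2.imwrite(f"pics/{n}0.png",im[:,:,::-1])
    for t in ["board","amber_bottle","wine_bottle","flower_pot","ledge"]:
        r=look_for(t,n); print(n,t,[(x["pixel"],round(x["conf"],2)) for x in r])
    c=get_calibration(n); print(c["K"],c["world_from_camera"])
print(read_state())
E
```

```text
pics
scene board [([289.8, 150.4], 0.94), ([288.4, 219.1], 0.84), ([156.5, 241.6], 0.67), ([202.7, 157.6], 0.63)]
scene amber_bottle [([201.4, 155.0], 0.9)]
scene wine_bottle [([441.8, 296.6], 0.97)]
scene flower_pot [([276.9, 305.2], 0.63)]
scene ledge [([318.8, 245.5], 0.92)]
[[490.3965854    0.         318.08371623]
 [  0.         490.3965854  234.31766797]
 [  0.           0.           1.        ]] [[-6.01574646e-01  6.75249521e-01 -4.26785695e-01  9.75784339e+02]
 [ 7.98774016e-01  5.02975362e-01 -3.30114914e-01  3.51740513e+02]
 [-8.24724824e-03 -5.39494086e-01 -8.41948997e-01  9.10098384e+02]
 [ 0.00000000e+00  0.00000000e+00  0.00000000e+00  1.00000000e+00]]
top board [([345.2, 335.1], 0.81), ([459.3, 335.6], 0.63), ([381.8, 220.7], 0.58), ([484.3, 140.4], 0.57)]
top amber_bottle [([519.8, 227.4], 0.81)]
top wine_bottle [([181.7, 242.9], 0.92)]
top flower_pot [([318.9, 139.1], 0.55)]
top ledge [([327.5, 224.6], 0.74)]
[[452.42635944   0.         319.28815945]
 [  0.         452.42635944 240.51686917]
 [  0.           0.           1.        ]] [[-8.20053438e-03 -9.94848840e-01
[... 218 characters left out ...]
 1.00000000e+00]]
{'t': 0.6, 'qpos': array([ 1.48510081e+00,  3.58582366e-01,  1.18788357e-02, -7.38798916e-06,
       -1.22413418e+00, -2.88137596e-01]), 'qvel': array([ 3.28622931e-04,  2.46567141e-04,  1.11775262e-03,  5.47466343e-04,
       -2.18521672e-05,  2.03632475e-03]), 'effort': array([ 6.88232667e-04, -5.82588637e+01,  2.93539202e+01,  6.93908662e+00,
       -6.75947831e-04,  8.75674402e-06]), 'tcp_pos': array([246.48187974, 628.3383771 , 242.30309529]), 'orientation': array([-3.14158756e+00, -4.16512020e-05, -1.94463195e+00]), 'ft_force': array([ 0.01020034,  0.10707735, -0.43891219]), 'torque': array([ 0.02065332,  0.0057157 , -0.10541148]), 'gripper_width': 0.9965233584638131}
```

View pics/scene0.png

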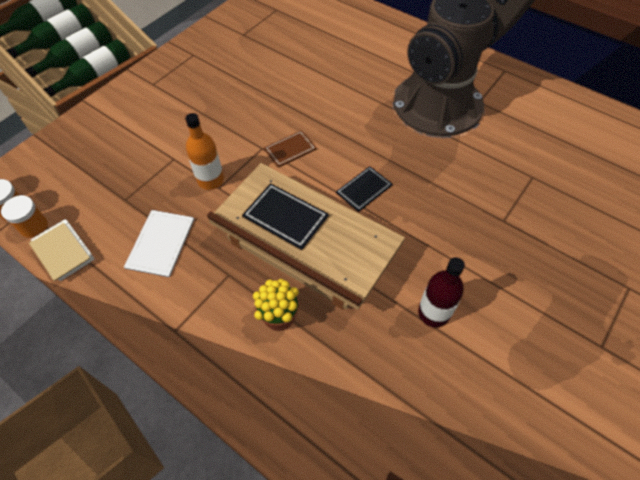

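View pics/top0.png

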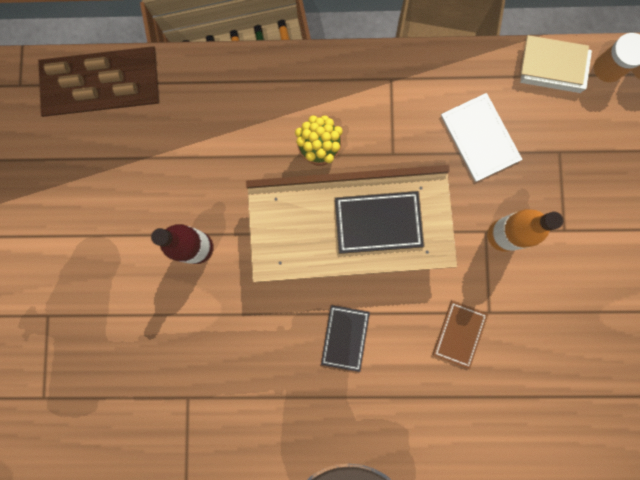

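The board to move is the larger black one, on the ledge at about (380,221) in the top view. The amber bottle stands off the right end, at (520,228), and the lip is on the upper side.

```bash
cat > h.py <<'E'
from plant import *
import cv2, numpy as np
def px2w(name,p,z):
    c=get_calibration(name);K=np.array(c["K"]);T=np.array(c["world_from_camera"])
    d=T[:3,:3]@np.linalg.inv(K)@np.array([p[0],p[1],1.]);o=T[:3,3]
    return (o+d*(z-o[2])/d[2])
def w2px(name,P):
    c=get_calibration(name);K=np.array(c["K"]);T=np.array(c["world_from_camera"])
    q=T[:3,:3].T@(np.array(P,float)-T[:3,3]); q=K@q; return q[:2]/q[2]
def best(t,name,near):
    r=cut_out(t,name); r=[x for x in r if np.hypot(*(np.array(x["pixel"])-near))<40]
    return r[0] if r else None
E
python3 - <<'E'
from h import *
im=camera("top")
r=best("board","top",(381,221))
if r:
    m=r["mask"].astype(np.uint8); c,_=cv2.findContours(m,0,2); c=max(c,key=cv2.contourArea)
    b=cv2.boxPoints(cv2.minAreaRect(c)); print("board px",b)
    for p in b: print(px2w("top",p,88).round(1))
m=cut_out("ledge","top")[0]["mask"].astype(np.uint8)
c,_=cv2.findContours(m,0,2);c=max(c,key=cv2.contourArea);b=cv2.boxPoints(cv2.minAreaRect(c));print("ledge",b)
crop=im[150:300,230:480]
crop=cv2.resize(crop,None,fx=3.2,fy=3.2,interpolation=cv2.INTER_CUBIC); cv2.imwrite("pics/crop.png",crop[:,:,::-1])
mm=cv2.resize(m[150:300,230:480]*255,None,fx=3.2,fy=3.2);
for t in ["amber_bottle","wine_bottle","flower_pot"]:
    for cam in ["top"]:
        r=tip_of(t,cam); print(t,r[0]["pixel"],px2w(cam,r[0]["pixel"],0).round(0) if r else None)
E
```

```text
board px [[333.91742 196.96663]
 [419.7282  190.10176]
 [424.3069  247.33546]
 [338.4961  254.20033]]
[607.3  21.9  88. ]
[ 617.7 -129.8   88. ]
[ 516.1 -134.6   88. ]
[505.6  15.1  88. ]
ledge [[244.94113 178.8656 ]
 [449.67007 163.2266 ]
 [457.6354  267.50006]
 [252.90646 283.13907]]
amber_bottle [500.9, 233.0] [ 550. -302.    0.]
wine_bottle [195.5, 248.0] [527. 293.   0.]
flower_pot [317.6, 152.5] [715.  52.   0.]
```

View pics/crop.png

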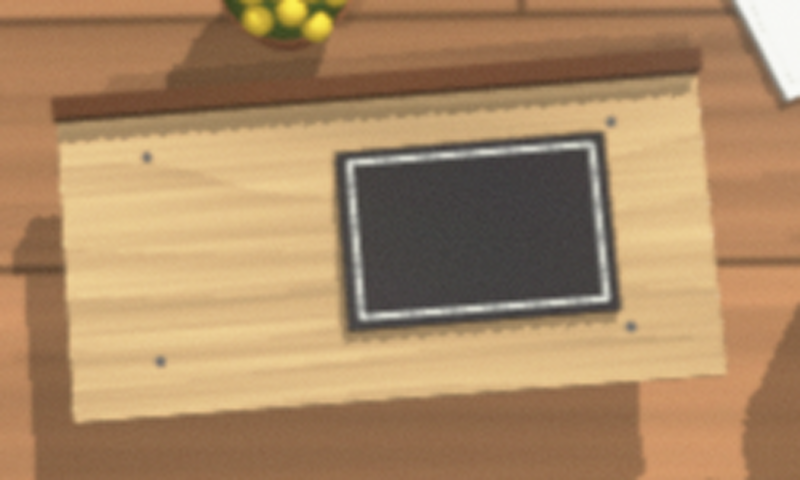

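```bash
python3 - <<'E'
from h import *
from scipy.optimize import least_squares
f=lambda u,v:(230+u/3.2-.35,150+v/3.2-.35)
# ledge local -> px ; lip on +x; image right = world -y
obs=[((-90,180,80),f(74,422)),((-90,-180,80),f(725,373)),((78,180,94),f(55,120)),((78,-180,94),f(700,74)),((90,180,94),f(52,98)),((90,-180,94),f(699,49))]
bo=[((50,75,8),f(337,155)),((50,-75,8),f(603,133)),((-50,-75,8),f(619,310)),((-50,75,8),f(348,330))]
def T(p,l,z0): 
    c,s=np.cos(p[2]),np.sin(p[2]); return [p[0]+c*l[0]-s*l[1],p[1]+s*l[0]+c*l[1],z0+l[2]]
def fit(obs,z0,x0):
    r=lambda p:np.concatenate([w2px("top",T(p,l,z0))-np.array(o) for l,o in obs])
    s=least_squares(r,x0); return s.x,s.fun.reshape(-1,2)
L,e=fit(obs,0,[550,0,0]);print("ledge",L.round(4),e.round(1).tolist())
B,e=fit(bo,80,[560,-55,0]);print("board",B.round(4),e.round(1).tolist())
c,s=np.cos(L[2]),np.sin(L[2]);R=np.array([[c,-s],[s,c]])
print("board in ledge",R.T@(B[:2]-L[:2]),B[2]-L[2])
for n,p in [("amber",(550,-302)),("wine",(527,293)),("pot",(715,52))]: print(n,R.T@(np.array(p)-L[:2]))
# check in scene
im=camera("scene").copy()
for l,_ in obs: cv2.circle(im,tuple(int(round(v)) for v in w2px("scene",T(L,l,0))),3,(255,0,0),1)
for l,_ in bo: cv2.circle(im,tuple(int(round(v)) for v in w2px("scene",T(B,l,80))),3,(0,255,0),1)
cv2.imwrite("pics/chk.png",cv2.resize(im[140:320,170:450],None,fx=2.8,fy=2.8)[:,:,::-1])
E
```

```text
ledge [ 5.59703e+02 -6.60400e+00  6.27000e-02] [[-0.4, 0.4], [0.6, 1.1], [-1.1, -0.3], [0.9, -1.2], [-0.6, -0.0], [0.5, -0.1]]
board [ 5.616768e+02 -5.600820e+01  6.340000e-02] [[-1.1, -0.9], [0.5, -0.4], [0.9, 0.6], [-0.3, 0.6]]
board in ledge [ -1.12633264 -49.43078872] 0.0006613295318954465
amber [ -28.19683328 -294.20719279]
wine [-13.86209769 301.06460677]
pot [158.66451069  48.75612614]
```

View pics/chk.png

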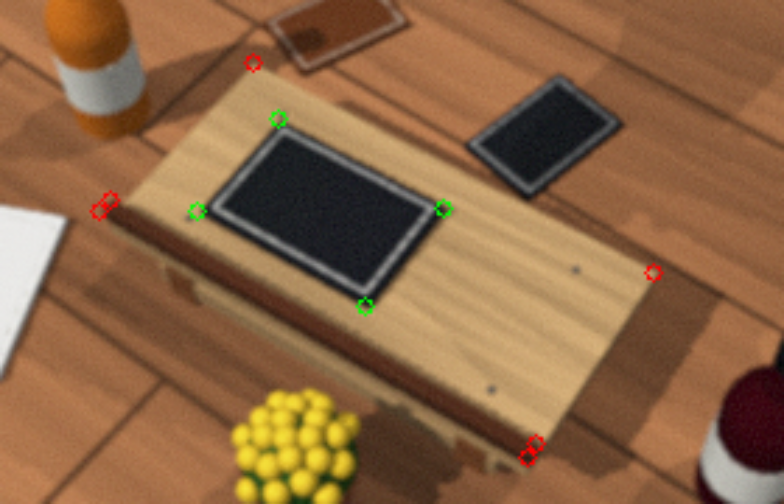

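```bash
cat >> h.py <<'E'
L=np.array([559.7,-6.6,0.0627])
def W(x,y,z):
    c,s=np.cos(L[2]),np.sin(L[2]); return [L[0]+c*x-s*y,L[1]+s*x+c*y,z]
def inL(p):
    c,s=np.cos(L[2]),np.sin(L[2]); d=np.array(p[:2])-L[:2]; return np.array([c*d[0]+s*d[1],-s*d[0]+c*d[1],p[2]]).round(1)
OY=[np.pi,0,L[2]-np.pi/2]   # jaws along ledge y
OX=[np.pi,0,L[2]]
def st(tag=""):
    s=read_state(); print(tag,"t%.2f"%s["t"],inL(s["tcp_pos"]),"F",np.round(s["ft_force"],1),"g%.2f"%s["gripper_width"])
def snap(n,name,box=(150,300,230,480)):
    im=camera(n); a,b,c,d=box
    cv2.imwrite(f"pics/{name}.png",cv2.resize(im[a:b,c:d],None,fx=800/(d-c),fy=800/(d-c),interpolation=cv2.INTER_CUBIC)[:,:,::-1]); return im
E
python3 - <<'E'
from h import *
print(inverse_kinematics(W(-70,-49,95),OY),inverse_kinematics(W(28,40,95),OX))
s=read_state();p=s["tcp_pos"].copy();p[2]=320
move_straight(list(p),velocity=200)
movep(W(-72,-49,200),OY); st("above")
move_straight(W(-72,-49,115),velocity=150); st("low")
r=move_straight(W(-72,-49,78),velocity=20,stop_force=4); print(r); st("touch")
snap("top","t1"); snap("scene","s1",(100,340,150,470))
E
```

```text
[ 0.27568309  0.21955289 -0.56842275  0.         -0.78282069  1.35781324] [ 0.39320994  0.34989457 -0.37285633  0.         -0.84804542  2.81108271]
above t4.11 [-71.6 -48.5 200.1] F [ 0.5 -0.2 -0.8] g1.00
low t4.83 [-71.4 -48.9 115.5] F [-0.5 -0.2  0.7] g1.00
False
touch t6.83 [-71.9 -49.   78.1] F [0.8 0.  0.6] g1.00
```

```bash
python3 - <<'E'
from h import *
r=move_straight(W(-72,-49,68),velocity=15,stop_force=4); print(r); st("touch")
snap("top","t2"); snap("scene","s2",(100,340,150,470))
E
```

```text
True
touch t7.14 [-71.9 -49.   77.9] F [-0.2  1.1  5.3] g1.00
```

View pics/s2.png

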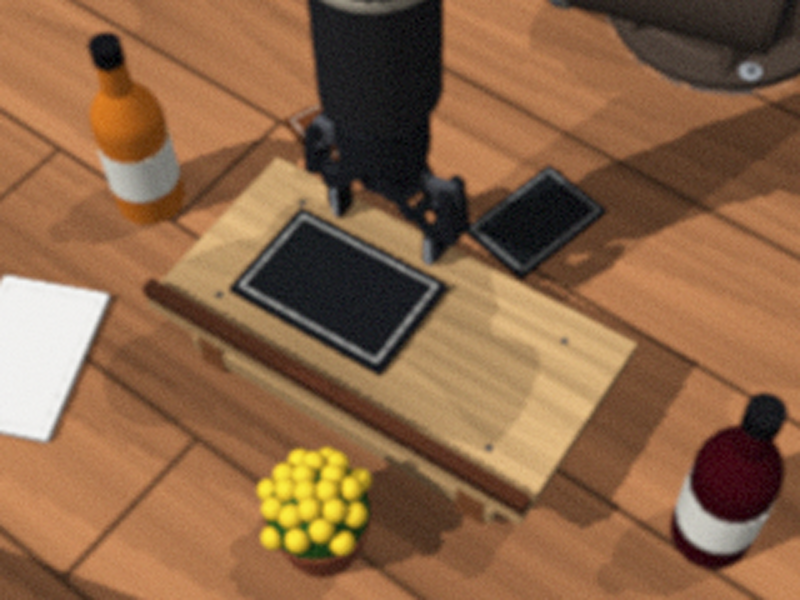

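The open fingertips touched the ledge at TCP z ≈ 78 behind the board's near long side, as planned. I'll raise them 3 mm and push towards the lip.

```bash
python3 - <<'E'
from h import *
move_straight(W(-72,-49,81),velocity=30); st("up")
r=move_straight(W(-27,-49,81),velocity=25,stop_force=8); print(r); st("push")
hold(0.2); st()
im=snap("top","t3"); snap("scene","s3",(100,340,150,470))
E
```

```text
up t7.52 [-72.  -49.   81.1] F [-0.2  0.4  0.4] g1.00
True
push t8.97 [-32.7 -49.2  80.3] F [-0.7 -0.  -0.1] g1.00
 t9.18 [-33.3 -49.3  79.9] F [ 0.3  0.3 -0.3] g1.00
```

View pics/s3.png

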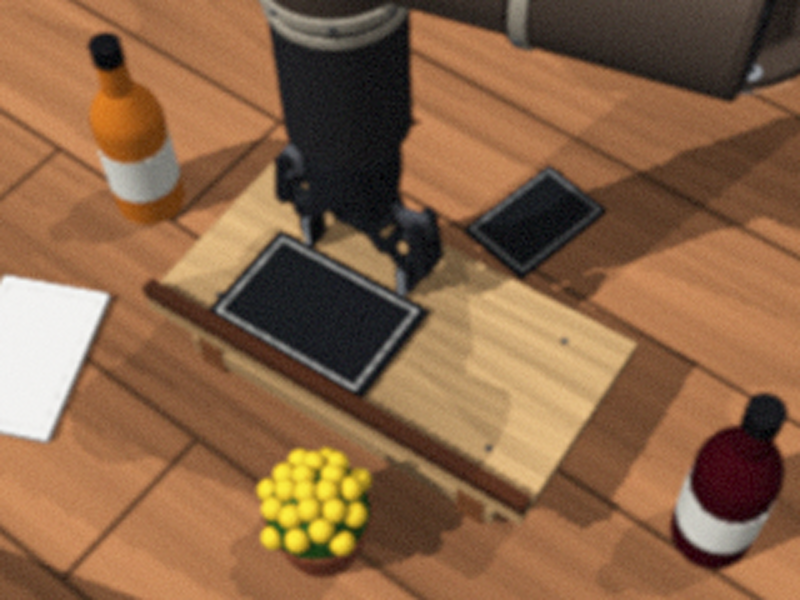

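View pics/t3.png

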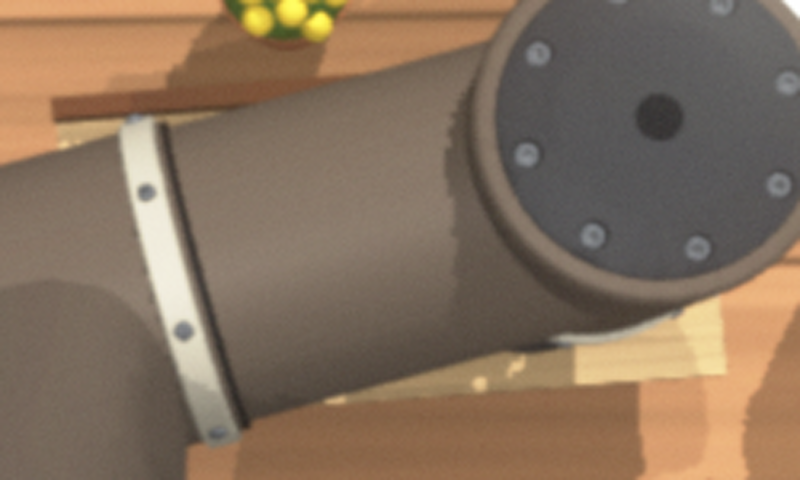

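```bash
python3 - <<'E'
from h import *
OX2=[np.pi,0,L[2]-np.pi]
move_straight(W(-50,-49,82),velocity=80)
move_straight(W(-60,-20,150),velocity=150)
grip(0.5)
movep(W(25,54,150),OX2); st("above")
move_straight(W(25,54,100),velocity=120)
r=move_straight(W(25,54,66),velocity=25,stop_force=4); print(r); st("touch")
z=read_state()["tcp_pos"][2]+3
move_straight(W(25,54,z),velocity=30); st("up")
snap("scene","s4",(100,340,150,470))
E
```

```text
above t12.24 [ 24.8  53.9 150. ] F [-1.5 -0.8 -0.5] g0.50
True
touch t13.46 [25.1 54.  89.2] F [-1.5  0.3  6.2] g0.50
up t13.72 [25.1 54.  92.2] F [ 0.6 -0.3 -0.4] g0.50
```

View pics/s4.png

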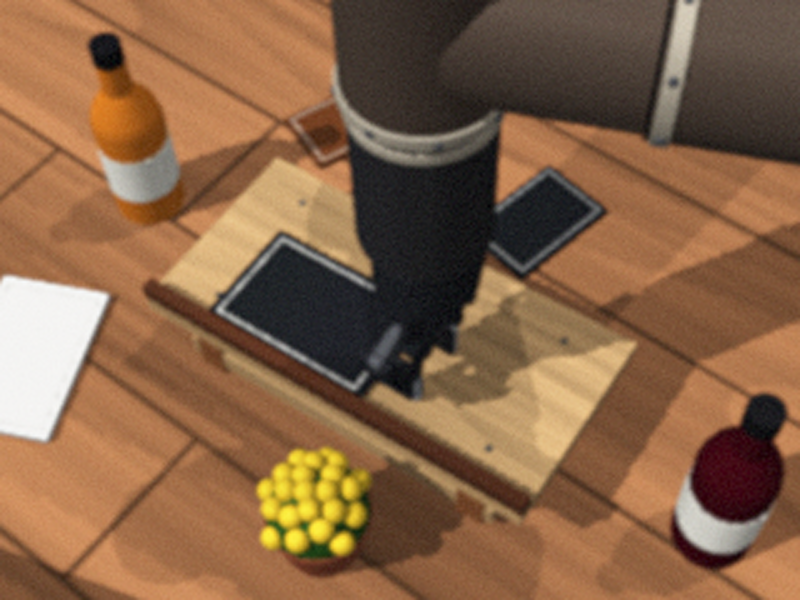

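Fingers are down on the free part of the ledge at the board's +y short end, clear of the lip. Now I'll slide it along.

```bash
python3 - <<'E'
from h import *
r=move_straight(W(25,-64,92),velocity=30,stop_force=20); print(r); st("push")
snap("scene","s5",(100,340,150,470))
move_straight(W(20,-40,95),velocity=100); move_straight(W(20,-30,200),velocity=200); 
movep(W(-60,240,300),[np.pi,0,L[2]-np.pi]);st()
snap("top","t5")
E
```

```text
False
push t17.86 [ 25. -64.  92.] F [-0.7  2.2  2. ] g0.50
 t20.13 [-60.  239.3 299.1] F [ 0.1 -1.3  0.5] g0.50
```

View pics/s5.png

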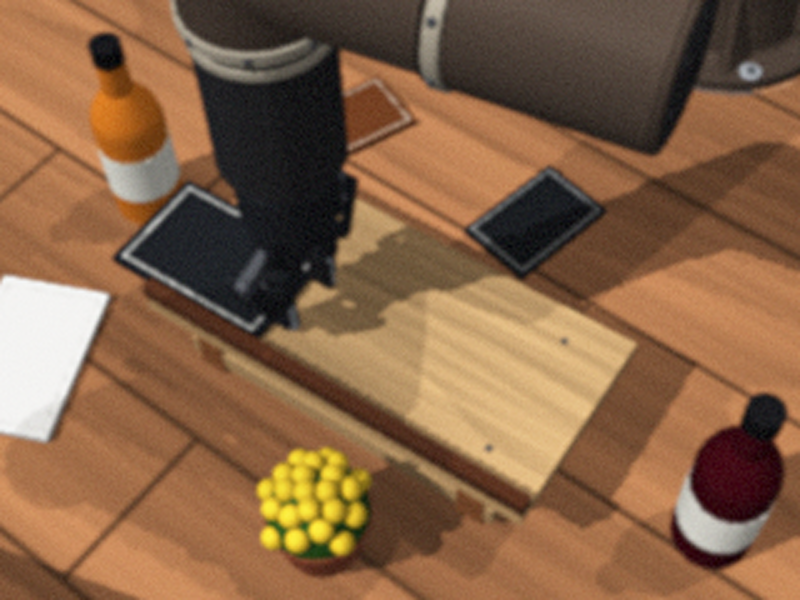

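View pics/t5.png

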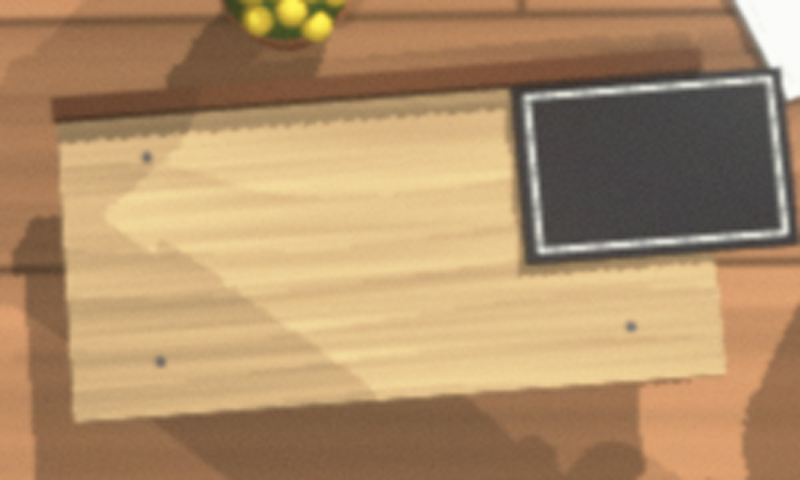

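```bash
python3 - <<'E'
from h import *
from scipy.optimize import least_squares
f=lambda u,v:np.array((230+u/3.2-.35,150+v/3.2-.35))
bo=[((50,75,8),f(513,87)),((50,-75,8),f(780,69)),((-50,-75,8),f(797,243)),((-50,75,8),f(527,265))]
def T(p,l,z0): 
    c,s=np.cos(p[2]),np.sin(p[2]); return [p[0]+c*l[0]-s*l[1],p[1]+s*l[0]+c*l[1],z0+l[2]]
r=least_squares(lambda p:np.concatenate([w2px("top",T(p,l,80))-o for l,o in bo]),[590,-150,0.06])
print(r.x,inL([*r.x[:2],80]),r.x[2]-L[2],r.fun.round(1))
camera("top")
for t in ["amber_bottle","wine_bottle","flower_pot"]:
    q=tip_of(t,"top"); print(t,q[0]["pixel"],px2w("top",q[0]["pixel"],0).round(0)) if q else print(t,None)
c=best("board","top",(435,205))
if c:
    k,_=cv2.findContours(c["mask"].astype(np.uint8),0,2);k=max(k,key=cv2.contourArea);b=cv2.boxPoints(cv2.minAreaRect(k))
    P=np.array([px2w("top",p,88) for p in b]);print(inL(P.mean(0)),cv2.minAreaRect(k));print(*[inL(p) for p in P])
snap("scene","s6",(100,340,150,470))
E
```

```text
[ 5.97213994e+02 -1.54222811e+02  6.00384379e-02] [  28.2 -149.7   80. ] -0.002661562052794296 [-0.9 -0.2  0.4 -0.7  1.   0.8 -0.5 -0. ]
amber_bottle [502.4, 231.9] [ 552. -305.    0.]
wine_bottle [195.6, 247.8] [527. 293.   0.]
flower_pot [318.6, 150.3] [720.  50.   0.]
[  28.5 -150.1   88. ] ((434.3172607421875, 201.30691528320312), (58.131839752197266, 86.45035552978516), 85.2363510131836)
[ 79.7 -74.5  88. ] [  81.  -227.2   88. ] [ -22.5 -224.7   88. ] [-24.1 -74.   88. ]
```

View pics/s6.png

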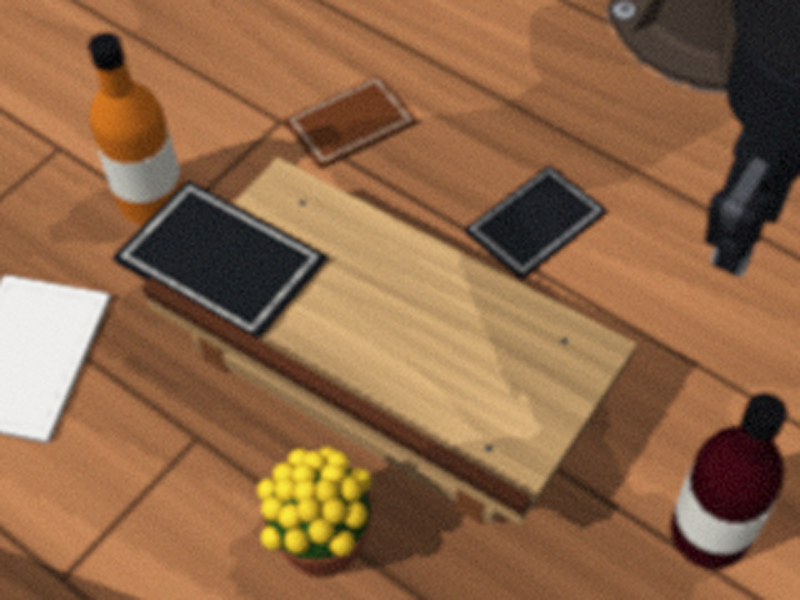

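```bash
python3 - <<'E'
from h import *
st(); sign_off()
E
```

```text
t20.48 [-59.8 239.4 299.7] F [ 1.2  0.2 -0.1] g0.50
the job is handed in; nothing more can be done
```

The slate board is against the lip with about 45 mm (30%) sticking out past the amber bottle's end, and I handed the job in at 20.5 s of the allowed 51 s. I used only the fingertips: one push with both fingers open until the force stop fired at the lip, then one slide along the ledge towards the amber bottle.

| Check, in the ledge's frame | Measured | Allowed |
|---|---|---|
| Board x (touching the lip is about 28 mm) | 28 mm | above 20 mm |
| Board y, amber side | -150 mm | -140 to -170 mm |
| Askew to the ledge | about 0.003 rad | below 0.08 rad |

- **Board:** the last top view, read by hand and by the network's mask, gave these figures. It also looked flat in the scene view.
- **Bystanders:** the re-measured origins of both bottles and the pot are within 5 mm of the first readings, which is the detection scatter. Nothing came near them.
- **Disagreement:** my ledge and board fit came from the top camera. Early on, before the pushes, it was up to about 5 pixels off in the scene camera near the amber end. I put that down to calibration and relied on the top camera.
- **Margin:** I stopped 5 mm short of the middle of the allowed overhang, leaving about 10 mm to its nearer limit.

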